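# Build up the ski grinder's stone and feed-roller spindles

## Task

Put the ski grinder's parts back on its two spindles: on the square-based spindle the steel flange goes first (stepped side up, as it lies), then the grinding stone, then the hexagonal cap nut on top; on the round-based spindle the rubber feed roller goes first, then the round knurled cap. Every part must sit fully down on the one beneath it. The stone is brittle, so lower it right down before letting go, never drop it, and leave the glass bottle standing where it is.

Things in the scene. Friction and masses are not known exactly. Their poses are not given: they have to be found in the camera images.
- stone_spindle_seat (a point): Square-based upright spindle: green square base 72 mm wide, 15 mm high. Its seat (this point) is the top of a round shoulder 40 mm across and 25 mm high, on the axis, 40 mm above the bench; from it a pin 16 mm in diameter rises 58 mm, its last 8 mm tapering to 6 mm. The axis is vertical; z up. Shoulder, base and pin are fixed to the bench.
- roller_spindle_seat (a point): Round-based upright spindle: green round base 80 mm across, 15 mm high. Its seat (this point) is the top of a round shoulder 40 mm across and 25 mm high, on the axis, 40 mm above the bench; from it a pin 16 mm in diameter rises 52 mm, its last 8 mm tapering to 6 mm. The axis is vertical; z up. Shoulder, base and pin are fixed to the bench.
- flange_center (a point): Steel flange, loose, 20 mm high in all: a disc 58 mm in diameter and 14 mm thick with a hub 36 mm in diameter rising 6 mm more on top, four dark dots round the hub; about 250 g. Grip it across the disc. A through-bore of 22 mm on its vertical axis. Stands flat on the bench, bore up. This point is its centre, half-way up; z up.
- stone_center (a point): Grinding stone, loose: plain rough grey ring 58 mm in diameter, 24 mm high, about 140 g, brittle. A through-bore of 22 mm on its vertical axis. Stands flat on the bench, bore up. This point is its centre, half-way up; z up.
- roller_center (a point): Feed roller, loose: black rubber cylinder 50 mm in diameter, 36 mm high, about 90 g. A through-bore of 22 mm on its vertical axis. Stands flat on the bench, bore up. This point is its centre, half-way up; z up.
- hexnut_center (a point): Hexagonal brass cap nut, loose: 40 mm across flats (46 mm across corners), 24 mm high, about 130 g; closed on top, open underneath with a plain (unthreaded) bore 22 mm wide and 19 mm deep, so it just drops over the pin. Flats face its x axis and every 60 degrees from it. Stands open side down. This point is its centre, half-way up; z up.
- knob_center (a point): Round knurled aluminium cap, loose: 43 mm in diameter, 22 mm high, about 80 g; closed on top, open underneath with a plain (unthreaded) bore 22 mm wide and 18 mm deep, so it just drops over the pin. Stands open side down. This point is its centre, half-way up; z up.
- bottle_center (a point): Amber glass bottle of cleaner, loose, 48 mm in diameter, 120 mm high, standing among the parts; a bystander. This point is its centre, half-way up; z up.
Not all that is in view belongs to the job. Leave any blue or red look-alike of the part that bears roller_spindle_seat alone.

How it is judged (in metres and radians):
At the end, for the whole second after the job is handed in: Square-based spindle, upwards: flange, stone, hex nut (centres 10, 32, 56 mm over the seat); round-based: roller, cap (18, 47 mm). Each within 6 mm of the axis, 4 mm of its height, upright to 0.1 rad, at rest; the bottle upright, within 30 mm of its start (horizontal distance between each of flange_center, stone_center, hexnut_center and stone_spindle_seat below 0.006 m and z of flange_center in the frame of stone_spindle_seat between 0.006 and 0.014 m and angle between each of flange_center, stone_center, hexnut_center, roller_center, knob_center's own z axis and vertical below 0.1 rad and linear speed of each of flange, stone, hexnut, roller, knob below 0.03 m/s and z of stone_center in the frame of stone_spindle_seat between 0.028 and 0.036 m and z of hexnut_center in the frame of stone_spindle_seat between 0.052 and 0.06 m and horizontal distance between each of roller_center, knob_center and roller_spindle_seat below 0.006 m and z of roller_center in the frame of roller_spindle_seat between 0.014 and 0.022 m and z of knob_center in the frame of roller_spindle_seat between 0.043 and 0.051 m and distance of bottle_center from where it was at the start of the episode below 0.03 m and angle between bottle_center's own z axis and vertical below 0.2 rad); the robot touches nothing.
It fails at once if the stone is dropped or thrown: moving faster than 0.7 m/s with no finger on it (linear speed of stone above 0.7 m/s and contact force between the fingers and stone below 0.05 N).
It fails at once if the glass bottle is knocked over or pushed away (angle between bottle_center's own z axis and vertical above 0.6 rad or distance of bottle_center from where it was at the start of the episode above 0.06 m).
It also fails if it takes over 109 s, if anything falls off the work surface, if the arm or the gripper's body presses on something with over 40 N, if the wrist force passes 120 N, or if a joint passes its speed limit or range.

## Robot

A 6-joint arm with a two-finger parallel gripper is mounted at the origin on the work surface. World frame = base frame: x ahead of the robot, y to its left, z up, the work surface at z = 0. Lengths are in mm, angles in rad, forces in N, time in s.
With the tool pointing down it reaches from about 350 to 1000 mm from the base axis. Payload 7.1 kg.
Tool frame: the origin (TCP) lies midway between the tips of the shut fingers; the grasp point (between the pads) lies arm.grasp_offset behind it (arm.grasp_offset is the distance from the TCP to the grasp point, in mm); z points along the fingers, y is the direction in which the jaws open and shut (so a half turn about z gives the same grasp; the last joint's range is limited). The gripper opens to 85 mm and grips with 20 to 120 N. Pads are 22 mm wide; open, the fingers measure 114 mm over their backs; the gripper's body (76 mm by 85 mm) begins 54 mm behind the grasp point. The pads swing forward as they close: fully open they stand 13 mm farther back than shut.
Start: joints at [-1.284, 0.423, 1.63, -0, 1.089, -0.019], TCP at [188.178, -595.981, 231.319] pointing down, gripper open.
Joint ranges: [-3, 3], [-0.9, 2.11], [0.09, 2.58], [-1.31, 4.45], [0.11, 2.69], [-2.54, 2.54]. Speed limits (rad/s): [2.39, 2.39, 3.01, 3.14, 3.14, 3.14].

## Interface

Orientations are given as a 3x3 rotation matrix whose columns are the frame's x, y, z axes.
In Python, from rig import arm, eyes, order gives the robot as it stands.
- The arm moves only by the shell command python3 -m creep 'ROWS'. ROWS is JSON, a list of rows, each an object of numbers: "x", "y", "z": the shift along the tool's x, y, z in mm; "yaw": the turn about the tool's z in degrees; "gripper": the closure, from -1 (fully open) to 1 (shut). A call has 1 to 8 rows; each row shifts and turns the pose as measured when the row begins, along the tool's axes as they then stand; what a row does not reach is not made up. A row lasts 1/10 s, in which the tool goes at most 50 mm and 8.59 degrees, less where a joint would pass 70% of its speed; a pose out of reach is approached as far as the arm can. A call is refused whole if a number of a shift passes 50 or a number of a turn 8.59, either way. A call with a gripper value outside its range is refused whole. The fingers move at their own pace and stop on an object; the grip force is fixed at half the most. Time passes only in rows, so rows that do not move let the fingers close. It gives the time, the measured TCP pose, the force and the opening at its end, in the units of the state.
- arm.sense(): the state, without advancing time (a new reading comes with each control period).
- eyes.snapshot(name): name is "scene" or "side" or "wrist"; returns a dict with "color" (384x512x3 uint8, blue, green, red), "mtx" (3x3 intrinsics, pixels), "cam_to_world" (4x4, takes a point from camera to world coordinates). Camera axes: x right, y down, z forward; pixel columns grow to the right and rows downward; lengths in mm; the calibration is good to about 2 mm. A picture is of the moment at which its call begins. There is no depth.
- order.hand_in(): hands the job in, once; it reports no verdict.
The state is a dict: "t": time; "qpos": joint angles; "joint_velocities": joint speeds; "joint_torque": joint torques, N m; "position": TCP position; "tool_rot": TCP orientation; "wrist_force": force on the tool from outside, world axes, zero at the start; "moment": the same for the moment, N m; "grip_width": opening from 0.0 (shut) to 1.0 (fully open).
Only numpy, scipy, OpenCV 4.12 (cv2) and the standard library are available. Lean on these libraries where they do the work, as an engineer would, in place of code of your own. Each camera call takes 0.05 s, during which the arm holds its last target. There are 200 camera calls.

## Working session

There is one attempt and no reset: what is moved stays moved. The work goes in short steps, Python scripts to look and compute and a shell command to move; the robot and the scene stay as the last step left them, time stands still between calls to the robot, and variables do not carry over. Pictures are saved under pics/ and viewed, on a budget of 14 in all, crops included, one or two more only if the job needs it, and the job is handed in when it is done.

```bash
ls; mkdir -p pics; python3 - <<'E'
from rig import arm, eyes
import cv2,numpy as np
for n in ("scene","side"):
    s=eyes.snapshot(n); cv2.imwrite(f"pics/{n}0.png",s["color"]); np.savez(f"{n}0.npz",**s)
    print(n,s["mtx"].tolist(),np.round(s["cam_to_world"],3).tolist())
st=arm.sense(); print(st["position"],np.round(st["tool_rot"],3).tolist(),st["grip_width"],st["t"],arm.grasp_offset)
E
```

```text
pics
scene [[405.5143924842123, 0.0, 250.65608440142003], [0.0, 405.5143924842123, 197.22475991987733], [0.0, 0.0, 1.0]] [[0.663, 0.617, -0.423, 1056.036], [0.748, -0.546, 0.377, -434.665], [0.002, -0.566, -0.824, 1002.634], [0.0, 0.0, 0.0, 1.0]]
side [[476.467052206923, 0.0, 266.44887449570837], [0.0, 476.467052206923, 195.09479948842963], [0.0, 0.0, 1.0]] [[-0.906, -0.329, 0.266, 266.797], [-0.423, 0.682, -0.597, 691.846], [0.015, -0.653, -0.757, 971.711], [0.0, 0.0, 0.0, 1.0]]
[ 188.01265187 -595.50671933  230.60354947] [[0.954, 0.301, -0.0], [0.301, -0.954, 0.001], [0.0, -0.001, -1.0]] 0.997377444427894 0.1 18.700000000000003
```

View pics/scene0.png

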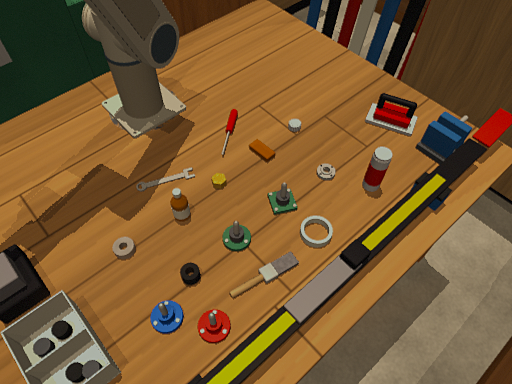

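View pics/side0.png

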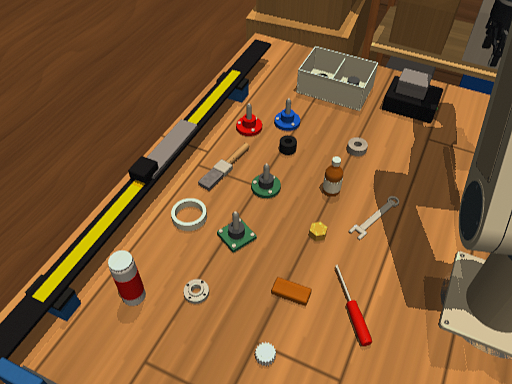

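The scene view shows (px) stone 123,247; roller 190,272; nut 219,180; knob 294,125; flange 326,171; square spindle 283,200; round spindle 236,237; bottle 180,205. In the side view they are at 357,147; 288,144; 318,230; 265,353; 196,291; 237,232; 265,185; 333,180.

```bash
cat > h.py <<'E'
import numpy as np, cv2
from rig import arm, eyes
def ray(s,u,v):
    T=s["cam_to_world"]; d=T[:3,:3]@np.linalg.inv(s["mtx"])@[u,v,1]; return T[:3,3],d
def plane(s,u,v,z):
    o,d=ray(s,u,v); return (o+d*(z-o[2])/d[2])[:2]
def proj(s,p):
    T=s["cam_to_world"]; q=s["mtx"]@(T[:3,:3].T@(np.array(p,float)-T[:3,3])); return q[:2]/q[2]
def blob(m,u,v):
    n,l,st,c=cv2.connectedComponentsWithStats(m.astype(np.uint8))
    i=min((k for k in range(1,n) if st[k,4]>15),key=lambda k:np.hypot(*(c[k]-[u,v])))
    cn,_=cv2.findContours((l==i).astype(np.uint8),cv2.RETR_EXTERNAL,cv2.CHAIN_APPROX_NONE)
    h=cv2.convexHull(max(cn,key=len)); M=cv2.moments(h)
    return M["m10"]/M["m00"],M["m01"]/M["m00"],st[i]
def mask(img,kind):
    H,S,V=cv2.split(cv2.cvtColor(img,cv2.COLOR_BGR2HSV).astype(int))
    return {"gray":(S<75)&(V>70),"dark":V<45,"nut":(H>=22)&(H<=34)&(S>140)&(V>90),"green":(H>50)&(H<90)&(S>70),"amber":(H<20)&(S>170)&(V>20)}[kind]
def go(x,y,z=None,yaw=None):
    """remaining shift in tool axes to a TCP target; yaw= wanted jaw(y axis) direction deg"""
    s=arm.sense(); R=s["tool_rot"]; p=s["position"]
    d=R.T@(np.array([x,y,p[2] if z is None else z])-p)
    a=np.degrees(np.arctan2(R[1,1],R[0,1])); o=""
    if yaw is not None: o=-((yaw-a+90)%180-90)
    print("shift tool",d.round(1),"yaw",o,"pos",p.round(1),"jaw",a.round(1),"q6",s["qpos"][5].round(2),"t",s["t"])
E
python3 - <<'E'
from h import *
ob={"stone":("gray",(123,247),(357,147),12),"roller":("dark",(190,272),(288,144),18),"nut":("nut",(219,180),(318,230),12),"knob":("gray",(294,125),(265,353),11),"flange":("gray",(326,171),(196,291),10),"sq":("green",(283,200),(237,232),12),"rd":("green",(236,237),(265,185),12),"bottle":("amber",(180,210),(333,180),45)}
S={n:dict(np.load(n+"0.npz")) for n in("scene","side")}
for k,(m,a,b,z) in ob.items():
    for n,p in zip(S,(a,b)):
        s=S[n]; u,v,st=blob(mask(s["color"],m),*p); print(k,n,round(u,1),round(v,1),st[2:],plane(s,u,v,z).round(1))
E
```

```text
stone scene 122.7 245.9 [ 21  19 240] [ 436.8 -351.4]
stone side 357.6 146.0 [ 20  18 231] [ 443.6 -353.2]
roller scene 190.2 273.5 [ 20  22 319] [ 627.  -262.8]
roller side 287.4 144.8 [ 18  19 275] [ 628.8 -261.6]
nut scene 218.4 178.4 [ 14  12 124] [429.8  -9.4]
nut side 318.0 228.6 [ 18  14 112] [440.3 -20.4]
knob scene 294.2 124.7 [ 13  13 129] [421.9 326.6]
knob side 265.0 353.4 [ 21  24 374] [423.9 328. ]
flange scene 325.5 171.0 [ 18  15 186] [626.8 259.1]
flange side 195.8 290.6 [ 25  25 420] [627.9 262.6]
sq scene 282.0 201.5 [ 29  23 284] [620.3  77. ]
sq side 236.1 235.2 [ 39  32 434] [616.3  86.9]
rd scene 236.5 237.5 [ 28  26 334] [ 623.  -101.2]
rd side 265.3 186.3 [ 29  22 326] [620.1 -91.9]
bottle scene 210.5 174.2 [  463   384 95205] [423.  -31.5]
bottle side 333.5 173.1 [ 18  17 246] [ 463.3 -187.6]
```

```bash
python3 - <<'E'
from h import *
go(628,-262,200)
s=eyes.snapshot("wrist");R=arm.sense()["tool_rot"]; print((R.T@(s["cam_to_world"][:3,3]-arm.sense()["position"])).round(1),(R.T@s["cam_to_world"][:3,:3]).round(2).tolist(),s["mtx"][0])
E
```

```text
shift tool [ 520.  -185.6   30.9] yaw  pos [ 188.  -595.5  230.6] jaw -72.5 q6 -0.02 t 0.1
[  71.9   -0.6 -142.9] [[-0.0, -0.96, -0.28], [1.0, -0.0, -0.0], [0.0, -0.28, 0.96]] [315.78779592   0.         254.78583205]
```

```bash
R='{"x":46,"y":-16.5,"z":3}'; python3 -m creep '[{"x":46,"y":-16.5,"z":3},{"x":46,"y":-16.5,"z":3},{"x":46,"y":-16.5,"z":3},{"x":46,"y":-16.5,"z":3},{"x":46,"y":-16.5,"z":3},{"x":46,"y":-16.5,"z":3},{"x":46,"y":-16.5,"z":3},{"x":46,"y":-16.5,"z":3}]'; python3 -c "
from h import *
go(628,-262,180)"
```

```text
shift tool [ 520.  -185.6   50.9] yaw  pos [ 188.1 -595.6  230.7] jaw -72.5 q6 -0.02 t 0.15invalid input at $[0]: expected keys x, y, z, yaw, gripper
```

```bash
python3 -m creep '[{"x":46,"y":-16.5,"z":5,"yaw":0,"gripper":-1},{"x":46,"y":-16.5,"z":5,"yaw":0,"gripper":-1},{"x":46,"y":-16.5,"z":5,"yaw":0,"gripper":-1},{"x":46,"y":-16.5,"z":5,"yaw":0,"gripper":-1},{"x":46,"y":-16.5,"z":5,"yaw":0,"gripper":-1},{"x":46,"y":-16.5,"z":5,"yaw":0,"gripper":-1},{"x":46,"y":-16.5,"z":5,"yaw":0,"gripper":-1},{"x":46,"y":-16.5,"z":5,"yaw":0,"gripper":-1}]'; python3 -c "
from h import *
go(628,-262,180)"
```

```text
t: 0.95
position: [502.4, -358.4, 188.5]
tool_rot: [[0.957, 0.29, -0.001], [0.29, -0.957, -0.001], [-0.002, 0.0, -1.0]]
wrist_force: [-0.1, 0.2, -0.3]
grip_width: 0.999
shift tool [148.2 -55.8   8.3] yaw  pos [ 502.4 -358.4  188.5] jaw -73.1 q6 0.64 t 0.95
```

```bash
cat >> h.py <<'E'
def look(kind,near,z,name,cam="wrist"):
    s=eyes.snapshot(cam); cv2.imwrite(f"pics/{name}.png",s["color"]); np.savez(name+".npz",**s)
    u0,v0=proj(s,[*near,z]); u,v,st=blob(mask(s["color"],kind),u0,v0)
    p=plane(s,u,v,z); print(name,"px",round(u),round(v),"expected",round(u0),round(v0),"box",st,"xy",p.round(1)); return p
E
python3 -m creep '[{"x":37,"y":-14,"z":2,"yaw":0,"gripper":-1},{"x":37,"y":-14,"z":2,"yaw":0,"gripper":-1},{"x":37,"y":-14,"z":2,"yaw":0,"gripper":-1},{"x":37,"y":-14,"z":2,"yaw":0,"gripper":-1},{"x":0,"y":0,"z":0,"yaw":0,"gripper":-1}]'; python3 -c "
from h import *
p=look('dark',(628,-262),36,'w_roller')
go(*p,0)"
```

```text
t: 1.45
position: [635.9, -251.7, 177.5]
tool_rot: [[0.955, 0.296, -0.003], [0.296, -0.955, 0.001], [-0.002, -0.002, -1.0]]
wrist_force: [-0.9, -0.5, 0.0]
grip_width: 1.001
w_roller px 259 186 expected 264 192 box [ 237  161   48   54 1209] xy [ 632.8 -255.9]
shift tool [ -1.4   2.8 177.3] yaw  pos [ 634.1 -252.9  177.3] jaw -72.8 q6 0.87 t 1.5
```

View pics/w_roller.png

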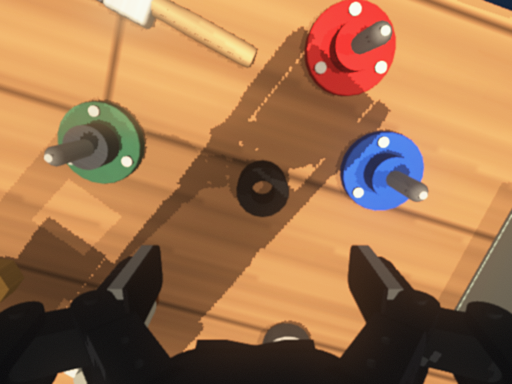

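Wrist view: the roller's rim is centred at about (263,188). The green round spindle has its pin tip at (52,157) and its base centre at (101,142).

```bash
python3 -c "
from h import *
s=dict(np.load('w_roller.npz'))
p=plane(s,263.5,188,36);print(p, plane(s,52,157,92),plane(s,101,142,15))
go(*p,0)"
```

```text
[ 631.81661831 -260.74511733] [ 622.81398152 -100.1328691 ] [623.86956268 -99.62220407]
shift tool [ -3.8   7.1 177.3] yaw  pos [ 634.1 -252.9  177.3] jaw -72.8 q6 0.87 t 1.5
```

```bash
python3 -m creep '[{"x":-4,"y":7,"z":40,"yaw":0,"gripper":-1},{"x":0,"y":0,"z":40,"yaw":0,"gripper":-1},{"x":0,"y":0,"z":40,"yaw":0,"gripper":-1},{"x":0,"y":0,"z":35,"yaw":0,"gripper":-1},{"x":0,"y":0,"z":15,"yaw":0,"gripper":-1},{"x":0,"y":0,"z":0,"yaw":0,"gripper":-1}]'; python3 -c "
from h import *
go(631.8,-260.7,0)"
```

```text
t: 2.1
position: [629.1, -265.6, 3.9]
tool_rot: [[0.956, 0.293, -0.003], [0.293, -0.956, -0.001], [-0.003, 0.001, -1.0]]
wrist_force: [-0.1, 0.1, -0.0]
grip_width: 1.0
shift tool [ 4.1 -3.9  3.9] yaw  pos [ 629.1 -265.6    3.9] jaw -73.0 q6 0.86 t 2.1
```

```bash
python3 -m creep '[{"x":4,"y":-4,"z":4,"yaw":0,"gripper":-1},{"x":0,"y":0,"z":0,"yaw":0,"gripper":-1},{"x":0,"y":0,"z":0,"yaw":0,"gripper":1},{"x":0,"y":0,"z":0,"yaw":0,"gripper":1},{"x":0,"y":0,"z":0,"yaw":0,"gripper":1},{"x":0,"y":0,"z":0,"yaw":0,"gripper":1},{"x":0,"y":0,"z":0,"yaw":0,"gripper":1},{"x":0,"y":0,"z":0,"yaw":0,"gripper":1}]'; python3 -c "
from h import *
go(631.8,-260.7,0)"
```

```text
t: 2.9
position: [636.1, -262.8, 8.1]
tool_rot: [[0.956, 0.293, 0.007], [0.293, -0.956, -0.006], [0.005, 0.008, -1.0]]
wrist_force: [-0.5, -0.4, -1.3]
grip_width: 0.561
shift tool [-3.5 -3.4  8. ] yaw  pos [ 636.1 -262.8    8.1] jaw -73.0 q6 0.87 t 2.9
```

```bash
python3 -m creep '[{"x":0,"y":0,"z":-30,"yaw":0,"gripper":1},{"x":0,"y":0,"z":-45,"yaw":0,"gripper":1},{"x":0,"y":0,"z":-45,"yaw":0,"gripper":1},{"x":0,"y":0,"z":-20,"yaw":0,"gripper":1},{"x":0,"y":0,"z":0,"yaw":0,"gripper":1}]'; python3 -c "
from h import *
look('dark',(631,-261),160,'w_held')
go(623,-100,140)"
```

```text
t: 3.4
position: [633.2, -261.3, 149.5]
tool_rot: [[0.956, 0.293, 0.001], [0.293, -0.956, -0.003], [0.0, 0.004, -1.0]]
wrist_force: [0.9, -1.4, -1.6]
grip_width: 0.564
w_held px 251 323 expected 254 265 box [    0   215   512   169 39662] xy [ 600.3 -268.9]
shift tool [  37.8 -156.8    7.7] yaw  pos [ 632.7 -261.   148.1] jaw -73.0 q6 0.87 t 3.45
```

View pics/w_held.png

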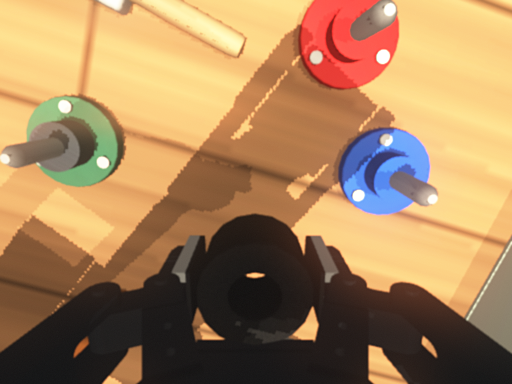

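The roller is held. Its top face is centred at about (255,292), and the round spindle's pin tip is at about (8,156).

```bash
python3 -c "
from h import *
s=dict(np.load('w_held.npz'))
p=plane(s,255,292,176);a=arm.sense();R=a['tool_rot'];print(p, R.T@np.array([*(p-a['position'][:2]),0]),plane(s,8,156,92))"
```

```text
[ 627.58098945 -262.44189676] [-5.33328723e+00 -1.55317420e-01  4.54343332e-03] [623.57487631 -99.26001339]
```

```bash
python3 -m creep '[{"x":10,"y":-38,"z":1,"yaw":0,"gripper":1},{"x":11,"y":-40,"z":1,"yaw":0,"gripper":1},{"x":11,"y":-40,"z":1,"yaw":0,"gripper":1},{"x":9,"y":-32,"z":1,"yaw":0,"gripper":1},{"x":0,"y":0,"z":0,"yaw":0,"gripper":1},{"x":0,"y":0,"z":0,"yaw":0,"gripper":1}]'; python3 -c "
from h import *
go(628.3,-98,48)"
```

```text
t: 4.05
position: [621.7, -100.6, 131.4]
tool_rot: [[0.957, 0.29, -0.015], [0.29, -0.957, -0.0], [-0.014, -0.004, -1.0]]
wrist_force: [-0.3, 0.4, -1.2]
grip_width: 0.564
shift tool [ 8.2 -0.2 83.3] yaw  pos [ 621.7 -100.6  131.4] jaw -73.1 q6 1.1 t 4.05
```

```bash
python3 -m creep '[{"x":8,"y":0,"z":0,"yaw":0,"gripper":1},{"x":0,"y":0,"z":0,"yaw":0,"gripper":1},{"x":0,"y":0,"z":0,"yaw":0,"gripper":1}]'; python3 -c "
from h import *
go(628.3,-98,48)"
```

```text
t: 4.35
position: [629.2, -100.2, 128.6]
tool_rot: [[0.957, 0.288, -0.018], [0.288, -0.958, 0.0], [-0.017, -0.005, -1.0]]
wrist_force: [-1.0, 0.3, -1.2]
grip_width: 0.564
shift tool [ 1.2 -2.  80.6] yaw  pos [ 629.2 -100.2  128.6] jaw -73.3 q6 1.11 t 4.35
```

```bash
python3 -m creep '[{"x":1,"y":-2,"z":15,"yaw":0,"gripper":1},{"x":0,"y":0,"z":20,"yaw":0,"gripper":1},{"x":0,"y":0,"z":15,"yaw":0,"gripper":1},{"x":0,"y":0,"z":10,"yaw":0,"gripper":1}]'; python3 -c "
from h import *
go(628.3,-98,48)"
```

```text
t: 4.75
position: [628.7, -99.0, 66.2]
tool_rot: [[0.959, 0.284, -0.017], [0.284, -0.959, 0.002], [-0.015, -0.006, -1.0]]
wrist_force: [-0.7, 0.4, -0.5]
grip_width: 0.561
shift tool [ 0.2 -1.  18.2] yaw  pos [628.7 -99.   66.2] jaw -73.5 q6 1.11 t 4.75
```

Engaged with almost no force; seat it and release.

```bash
python3 -m creep '[{"x":0,"y":0,"z":8,"yaw":0,"gripper":1},{"x":0,"y":0,"z":6,"yaw":0,"gripper":1},{"x":0,"y":0,"z":4,"yaw":0,"gripper":1},{"x":0,"y":0,"z":2,"yaw":0,"gripper":1}]'; python3 -c "
from h import *
go(628.3,-98,48)"
```

```text
t: 5.15
position: [627.3, -99.3, 46.3]
tool_rot: [[0.959, 0.283, -0.02], [0.283, -0.959, 0.002], [-0.018, -0.008, -1.0]]
wrist_force: [-10.8, 4.2, 30.6]
grip_width: 0.56
shift tool [ 1.3 -1.  -1.7] yaw  pos [627.3 -99.3  46.3] jaw -73.6 q6 1.11 t 5.15
```

```bash
python3 -m creep '[{"x":0,"y":0,"z":-1,"yaw":0,"gripper":-1},{"x":0,"y":0,"z":0,"yaw":0,"gripper":-1},{"x":0,"y":0,"z":0,"yaw":0,"gripper":-1},{"x":0,"y":0,"z":0,"yaw":0,"gripper":-1},{"x":0,"y":0,"z":-20,"yaw":0,"gripper":-1},{"x":0,"y":0,"z":-45,"yaw":0,"gripper":-1},{"x":0,"y":0,"z":-45,"yaw":0,"gripper":-1},{"x":0,"y":0,"z":-30,"yaw":0,"gripper":-1}]'; python3 -c "
from h import *
look('dark',(623,-100),76,'w_placed')
go(627,261,180)"
```

```text
t: 5.95
position: [627.7, -100.3, 186.1]
tool_rot: [[0.959, 0.283, -0.028], [0.283, -0.959, 0.003], [-0.026, -0.011, -1.0]]
wrist_force: [1.4, -0.5, -0.4]
grip_width: 1.0
w_placed px 255 189 expected 255 192 box [ 227  157   57   64 2366] xy [625.6 -99.1]
shift tool [  99.3 -347.8   11.6] yaw  pos [ 630.3 -100.7  190.9] jaw -73.6 q6 1.11 t 6.0
```

View pics/w_placed.png

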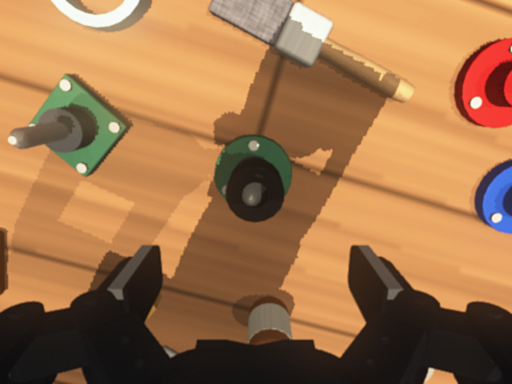

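The roller is on its pin. The square spindle's pin tip is at (15,139) and its base centre at (87,126).

```bash
python3 -c "
from h import *
s=dict(np.load('w_placed.npz'))
print(plane(s,14,139,98),plane(s,87,126,15),plane(s,255,192,92))"
python3 -m creep '[{"x":12,"y":-43,"z":1,"yaw":0,"gripper":-1},{"x":12,"y":-43,"z":1,"yaw":0,"gripper":-1},{"x":12,"y":-43,"z":1,"yaw":0,"gripper":-1},{"x":12,"y":-43,"z":1,"yaw":0,"gripper":-1},{"x":12,"y":-43,"z":1,"yaw":0,"gripper":-1},{"x":12,"y":-43,"z":1,"yaw":0,"gripper":-1},{"x":12,"y":-43,"z":1,"yaw":0,"gripper":-1},{"x":12,"y":-43,"z":1,"yaw":0,"gripper":-1}]'; python3 -c "
from h import *
p=look('gray',(627,261),14,'w_flange')
go(*p,0)"
```

```text
[618.81559792  81.5578542 ] [622.6510304   71.73853315] [628.29180919 -98.65685517]
t: 6.8
position: [629.4, 261.6, 184.4]
tool_rot: [[0.962, 0.272, -0.013], [0.272, -0.962, -0.001], [-0.012, -0.003, -1.0]]
wrist_force: [0.6, 0.1, -0.7]
grip_width: 1.001
w_flange px 254 172 expected 256 175 box [ 227  145   56   56 2095] xy [629.2 262.9]
shift tool [  0.6   6.5 184.3] yaw  pos [629.  268.5 184.3] jaw -74.0 q6 1.67 t 6.85
```

View pics/w_flange.png

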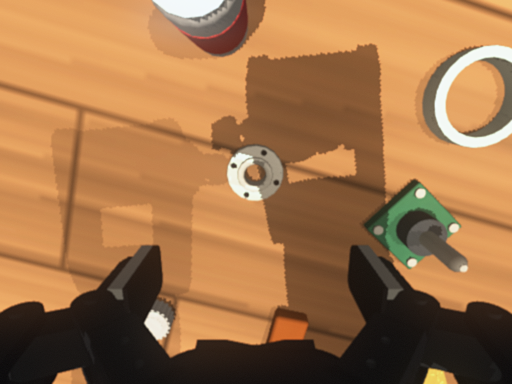

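The flange is centred at (254,172). The square base's four dots average (416,228) and its pin tip is at (463,268).

```bash

python3 -m creep '[{"x":1,"y":6,"z":40,"yaw":0,"gripper":-1},{"x":0,"y":0,"z":40,"yaw":0,"gripper":-1},{"x":0,"y":0,"z":40,"yaw":0,"gripper":-1},{"x":0,"y":0,"z":30,"yaw":0,"gripper":-1},{"x":0,"y":0,"z":10,"yaw":0,"gripper":-1},{"x":0,"y":0,"z":0,"yaw":0,"gripper":-1}]'; python3 -c "
from h import *
s=dict(np.load('w_flange.npz'))
print(plane(s,463,268,98),plane(s,416,228.5,15))
go(629,263,-4)"
```

```text
t: 7.45
position: [631.1, 268.3, 18.5]
tool_rot: [[0.959, 0.282, -0.007], [0.283, -0.959, 0.004], [-0.006, -0.006, -1.0]]
wrist_force: [-0.5, 0.1, 0.1]
grip_width: 1.002
[617.76571433  82.94661466] [617.33666838  80.5289858 ]
shift tool [-3.4  4.6 22.5] yaw  pos [631.1 268.3  18.5] jaw -73.6 q6 1.66 t 7.45
```

```bash

python3 -m creep '[{"x":-3,"y":5,"z":8,"yaw":0,"gripper":-0.55},{"x":0,"y":0,"z":0,"yaw":0,"gripper":-0.55},{"x":0,"y":0,"z":2,"yaw":0,"gripper":-0.55},{"x":0,"y":0,"z":0,"yaw":0,"gripper":-0.55}]'; python3 -c "
from h import *
go(629,263,-4)"
```

```text
t: 7.85
position: [632.5, 262.6, 12.4]
tool_rot: [[0.959, 0.282, -0.001], [0.282, -0.959, 0.006], [0.001, -0.007, -1.0]]
wrist_force: [0.3, 0.2, 0.0]
grip_width: 0.77
shift tool [-3.2 -1.3 16.4] yaw  pos [632.5 262.6  12.4] jaw -73.6 q6 1.65 t 7.85
```

```bash

python3 -m creep '[{"x":-3,"y":-1,"z":6,"yaw":0,"gripper":-0.55},{"x":0,"y":0,"z":4,"yaw":0,"gripper":-0.55},{"x":0,"y":0,"z":4,"yaw":0,"gripper":-0.55}]';python3 -m creep '[{"x":0,"y":0,"z":3,"yaw":0,"gripper":-0.55}]'; python3 -c "
from h import *
go(629,263,-4)"
```

```text
t: 8.15
position: [630.9, 263.5, 0.2]
tool_rot: [[0.959, 0.282, 0.003], [0.282, -0.959, 0.008], [0.005, -0.007, -1.0]]
wrist_force: [-0.1, 0.5, 0.2]
grip_width: 0.774
t: 8.25
position: [630.7, 263.6, -3.3]
tool_rot: [[0.959, 0.282, 0.003], [0.282, -0.959, 0.008], [0.005, -0.007, -1.0]]
wrist_force: [0.5, 0.2, -1.0]
grip_width: 0.778
shift tool [-1.8  0.1  0.7] yaw  pos [630.7 263.6  -3.3] jaw -73.6 q6 1.65 t 8.25
```

```bash

python3 -m creep '[{"x":-2,"y":0,"z":1,"yaw":0,"gripper":1},{"x":0,"y":0,"z":0,"yaw":0,"gripper":1}]';python3 -m creep '[{"x":0,"y":0,"z":0,"yaw":0,"gripper":1},{"x":0,"y":0,"z":0,"yaw":0,"gripper":1}]'; python3 -m creep '[{"x":0,"y":0,"z":0,"yaw":0,"gripper":1},{"x":0,"y":0,"z":0,"yaw":0,"gripper":1}]'
```

```text
t: 8.45
position: [629.9, 262.8, -3.6]
tool_rot: [[0.959, 0.283, 0.005], [0.283, -0.959, 0.008], [0.007, -0.006, -1.0]]
wrist_force: [-1.8, 0.8, -0.7]
grip_width: 0.649
t: 8.65
position: [629.9, 262.8, -3.6]
tool_rot: [[0.959, 0.283, 0.005], [0.283, -0.959, 0.008], [0.007, -0.006, -1.0]]
wrist_force: [-0.6, 0.1, 1.8]
grip_width: 0.647
t: 8.85
position: [629.9, 262.8, -3.6]
tool_rot: [[0.959, 0.283, 0.005], [0.283, -0.959, 0.008], [0.007, -0.006, -1.0]]
wrist_force: [0.0, -0.6, 2.3]
grip_width: 0.648
```

```bash

python3 -m creep '[{"x":0,"y":0,"z":-15,"yaw":0,"gripper":1},{"x":0,"y":0,"z":-40,"yaw":0,"gripper":1},{"x":0,"y":0,"z":-40,"yaw":0,"gripper":1},{"x":0,"y":0,"z":-35,"yaw":0,"gripper":1},{"x":-10,"y":35,"z":-5,"yaw":0,"gripper":1},{"x":-14,"y":40,"z":0,"yaw":0,"gripper":1}]';python3 -c "
from h import *
go(618.8,82,120)"
```

```text
t: 9.45
position: [625.6, 185.6, 137.2]
tool_rot: [[0.957, 0.289, 0.002], [0.289, -0.957, 0.007], [0.004, -0.006, -1.0]]
wrist_force: [0.6, -0.9, -3.3]
grip_width: 0.642
shift tool [-36.5  97.4  16.4] yaw  pos [625.6 185.6 137.2] jaw -73.2 q6 1.54 t 9.45
```

```bash

python3 -m creep '[{"x":-14,"y":36,"z":0,"yaw":0,"gripper":1},{"x":-12,"y":32,"z":0,"yaw":0,"gripper":1},{"x":-7,"y":18,"z":0,"yaw":0,"gripper":1},{"x":0,"y":0,"z":0,"yaw":0,"gripper":1},{"x":0,"y":0,"z":0,"yaw":0,"gripper":1}]';python3 -c "
from h import *
s=eyes.snapshot('wrist'); cv2.imwrite('pics/fl2.png',s['color']); np.savez('fl2.npz',**s)
go(618.8,82,120)"
```

```text
t: 9.95
position: [617.2, 86.2, 141.2]
tool_rot: [[0.959, 0.285, 0.004], [0.285, -0.959, 0.007], [0.006, -0.006, -1.0]]
wrist_force: [1.2, 0.4, -2.2]
grip_width: 0.649
shift tool [ 0.1  4.9 21.1] yaw  pos [617.2  86.5 141.2] jaw -73.4 q6 1.39 t 10.0
```

View pics/fl2.png

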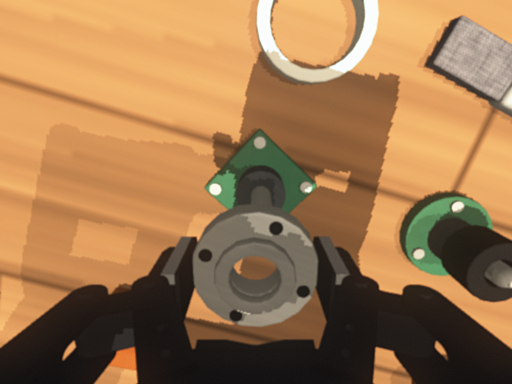

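The flange is held. Its four dots average (255,272), and the square base's left and right dots are at (215,189) and (307,187).

```bash
python3 -c "
from h import *
s=dict(np.load('fl2.npz'))
p=plane(s,255.2,272,158.8);a=arm.sense();R=a['tool_rot'];q=plane(s,261,188,16);print(p,R.T@np.array([*(p-a['position'][:2]),0]),q)
d=q-p;print('need',R.T@np.array([*d,0]))"
```

```text
[615.65497405  85.99976031] [-1.63064237 -0.00201565 -0.00892855] [617.37151277  81.86761441]
need [ 0.4665636   4.45004667 -0.02319468]
```

Consistent. Shift y +4.5 and descend (bottom is about TCP+3.6; the seat is reached at TCP ≈ 36).

```bash

python3 -m creep '[{"x":1,"y":4.5,"z":10,"yaw":0,"gripper":1},{"x":0,"y":0,"z":18,"yaw":0,"gripper":1},{"x":0,"y":0,"z":5,"yaw":0,"gripper":1}]';python3 -c "
from h import *
go(619,81.8,36.4)"
```

```text
t: 10.3
position: [620.8, 85.3, 107.5]
tool_rot: [[0.957, 0.289, 0.006], [0.289, -0.957, 0.008], [0.008, -0.006, -1.0]]
wrist_force: [-0.2, 0.0, -2.6]
grip_width: 0.649
shift tool [-3.3  3.2 71.1] yaw  pos [620.8  85.3 107.5] jaw -73.2 q6 1.39 t 10.3
```

```bash

python3 -m creep '[{"x":-2.5,"y":3.5,"z":1,"yaw":0,"gripper":1},{"x":0,"y":0,"z":0,"yaw":0,"gripper":1},{"x":-0.5,"y":0,"z":4,"yaw":0,"gripper":1}]';python3 -c "
from h import *
go(619,81.8,36.4)"
```

```text
t: 10.6
position: [618.8, 82.2, 101.4]
tool_rot: [[0.957, 0.291, 0.005], [0.291, -0.957, 0.008], [0.007, -0.006, -1.0]]
wrist_force: [-0.1, 0.1, -2.6]
grip_width: 0.646
shift tool [-0.4  0.8 65. ] yaw  pos [618.8  82.2 101.4] jaw -73.1 q6 1.38 t 10.6
```

```bash

python3 -m creep '[{"x":0,"y":0.5,"z":15,"yaw":0,"gripper":1},{"x":0,"y":0,"z":15,"yaw":0,"gripper":1},{"x":0,"y":0,"z":12,"yaw":0,"gripper":1},{"x":0,"y":0,"z":8,"yaw":0,"gripper":1}]';python3 -m creep '[{"x":0,"y":0,"z":5,"yaw":0,"gripper":1},{"x":0,"y":0,"z":4,"yaw":0,"gripper":1},{"x":0,"y":0,"z":3,"yaw":0,"gripper":1}]';python3 -c "
from h import *
go(619,81.8,36.4)"
```

```text
t: 11.0
position: [620.0, 82.2, 48.4]
tool_rot: [[0.957, 0.291, 0.007], [0.291, -0.957, 0.008], [0.009, -0.006, -1.0]]
wrist_force: [0.5, 0.4, -3.2]
grip_width: 0.648
t: 11.3
position: [619.3, 82.2, 36.0]
tool_rot: [[0.957, 0.291, 0.004], [0.291, -0.957, 0.008], [0.006, -0.006, -1.0]]
wrist_force: [-17.3, -2.6, 53.3]
grip_width: 0.647
shift tool [-0.4  0.3 -0.4] yaw  pos [619.3  82.2  36. ] jaw -73.1 q6 1.38 t 11.3
```

```bash

python3 -m creep '[{"x":0,"y":0,"z":-1,"yaw":0,"gripper":-1},{"x":0,"y":0,"z":0,"yaw":0,"gripper":-1},{"x":0,"y":0,"z":0,"yaw":0,"gripper":-1},{"x":0,"y":0,"z":-20,"yaw":0,"gripper":-1},{"x":0,"y":0,"z":-45,"yaw":0,"gripper":-1},{"x":0,"y":0,"z":-45,"yaw":0,"gripper":-1},{"x":0,"y":0,"z":-45,"yaw":0,"gripper":-1},{"x":0,"y":0,"z":0,"yaw":0,"gripper":-1}]';python3 -c "
from h import *
s=eyes.snapshot('wrist'); cv2.imwrite('pics/fl3.png',s['color']); np.savez('fl3.npz',**s)
go(440,-352,180)"
```

```text
t: 12.1
position: [620.0, 81.1, 198.0]
tool_rot: [[0.957, 0.291, 0.006], [0.291, -0.957, 0.008], [0.008, -0.006, -1.0]]
wrist_force: [0.8, -0.1, -0.6]
grip_width: 1.0
shift tool [-296.5  362.5   11.6] yaw  pos [618.3  80.9 195.1] jaw -73.1 q6 1.38 t 12.15
```

View pics/fl3.png

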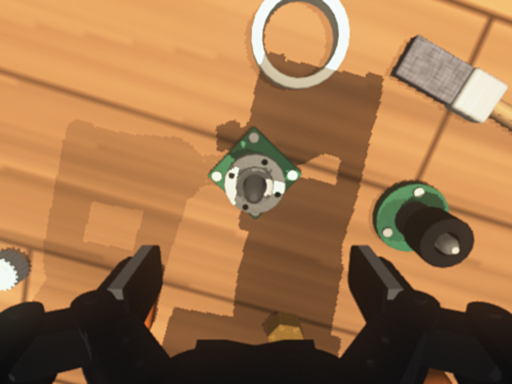

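The flange sits on the square spindle, centred at about (255,183). On to the stone.

```bash

python3 -m creep '[{"x":-29,"y":36,"z":0,"yaw":0,"gripper":-1},{"x":-29,"y":36,"z":0,"yaw":0,"gripper":-1},{"x":-29,"y":36,"z":0,"yaw":0,"gripper":-1},{"x":-29,"y":36,"z":0,"yaw":0,"gripper":-1},{"x":-29,"y":36,"z":0,"yaw":0,"gripper":-1},{"x":-29,"y":36,"z":0,"yaw":0,"gripper":-1},{"x":-29,"y":36,"z":0,"yaw":0,"gripper":-1},{"x":-29,"y":36,"z":0,"yaw":0,"gripper":-1}]';python3 -c "
from h import *
go(440,-352,180)"
```

```text
t: 12.95
position: [474.0, -267.1, 182.5]
tool_rot: [[0.954, 0.301, -0.007], [0.301, -0.954, 0.012], [-0.003, -0.013, -1.0]]
wrist_force: [0.7, -0.2, -0.1]
grip_width: 1.0
shift tool [-58.   70.8   1.7] yaw  pos [ 474.  -267.1  182.5] jaw -72.5 q6 0.72 t 12.95
```

```bash

python3 -m creep '[{"x":-26,"y":32,"z":0,"yaw":0,"gripper":-1},{"x":-20,"y":24,"z":0,"yaw":0,"gripper":-1},{"x":-6,"y":8,"z":0,"yaw":0,"gripper":-1},{"x":0,"y":0,"z":0,"yaw":0,"gripper":-1},{"x":0,"y":0,"z":0,"yaw":0,"gripper":-1}]';python3 -c "
from h import *
p=look('gray',(440,-352),24,'w_stone')
go(*p,0)"
```

```text
t: 13.45
position: [436.9, -348.9, 175.1]
tool_rot: [[0.956, 0.293, -0.014], [0.294, -0.956, 0.018], [-0.008, -0.021, -1.0]]
wrist_force: [0.7, 0.2, 0.4]
grip_width: 1.0
w_stone px 262 169 expected 263 176 box [ 233  140   59   59 2345] xy [ 446.1 -349.2]
shift tool [  9.9   7.  174.9] yaw  pos [ 437.  -348.5  175.1] jaw -72.9 q6 0.57 t 13.5
```

View pics/w_stone.png

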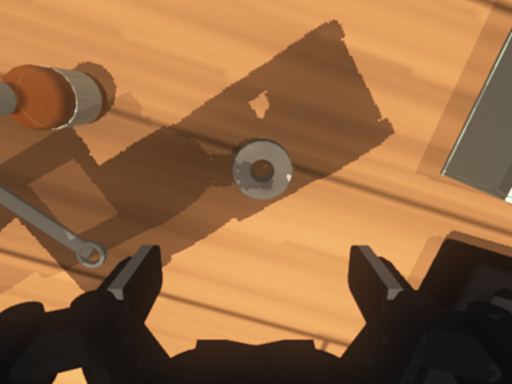

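```bash

python3 -m creep '[{"x":7,"y":5,"z":40,"yaw":0,"gripper":-1},{"x":2,"y":2,"z":40,"yaw":0,"gripper":-1},{"x":0,"y":0,"z":40,"yaw":0,"gripper":-1},{"x":0,"y":0,"z":20,"yaw":0,"gripper":-1},{"x":0,"y":0,"z":5,"yaw":0,"gripper":-0.55},{"x":0,"y":0,"z":0,"yaw":0,"gripper":-0.55}]';python3 -c "
from h import *
go(446,-349,0)"
```

```text
t: 14.1
position: [452.4, -343.3, 26.9]
tool_rot: [[0.952, 0.305, -0.01], [0.305, -0.952, 0.016], [-0.005, -0.018, -1.0]]
wrist_force: [0.1, -0.7, -0.4]
grip_width: 0.779
shift tool [-7.7  3.9 26.9] yaw  pos [ 452.4 -343.3   26.9] jaw -72.3 q6 0.58 t 14.1
```

```bash

python3 -m creep '[{"x":-7,"y":4,"z":1,"yaw":0,"gripper":-0.6},{"x":0,"y":0,"z":0,"yaw":0,"gripper":-0.6},{"x":0,"y":0,"z":0,"yaw":0,"gripper":-0.6}]';python3 -c "
from h import *
go(446,-349,0)"
```

```text
t: 14.4
position: [448.7, -350.0, 29.0]
tool_rot: [[0.952, 0.306, -0.006], [0.307, -0.952, 0.013], [-0.002, -0.014, -1.0]]
wrist_force: [-0.5, -0.8, 0.6]
grip_width: 0.801
shift tool [-2.2 -1.3 29. ] yaw  pos [ 448.7 -350.    29. ] jaw -72.2 q6 0.57 t 14.4
```

```bash

python3 -m creep '[{"x":-2,"y":-1,"z":10,"yaw":0,"gripper":-0.6},{"x":0,"y":0,"z":10,"yaw":0,"gripper":-0.6},{"x":0,"y":0,"z":5,"yaw":0,"gripper":-0.6},{"x":0,"y":0,"z":0,"yaw":0,"gripper":-0.6}]';python3 -c "
from h import *
go(446,-349,0)"
```

```text
t: 14.8
position: [446.9, -350.5, 3.8]
tool_rot: [[0.952, 0.305, -0.004], [0.305, -0.952, 0.01], [-0.0, -0.011, -1.0]]
wrist_force: [0.2, 0.3, -0.1]
grip_width: 0.799
shift tool [-0.4 -1.7  3.9] yaw  pos [ 446.9 -350.5    3.8] jaw -72.2 q6 0.56 t 14.8
```

```bash

python3 -m creep '[{"x":0,"y":-1.5,"z":3,"yaw":0,"gripper":-0.6},{"x":0,"y":0,"z":0,"yaw":0,"gripper":-0.3},{"x":0,"y":0,"z":0,"yaw":0,"gripper":1},{"x":0,"y":0,"z":0,"yaw":0,"gripper":1},{"x":0,"y":0,"z":0,"yaw":0,"gripper":1},{"x":0,"y":0,"z":0,"yaw":0,"gripper":1}]'
```

```text
t: 15.4
position: [446.1, -348.6, 0.8]
tool_rot: [[0.952, 0.306, -0.005], [0.306, -0.952, 0.011], [-0.001, -0.012, -1.0]]
wrist_force: [-0.5, -0.7, 1.2]
grip_width: 0.661
```

```bash

python3 -m creep '[{"x":0,"y":0,"z":-15,"yaw":0,"gripper":1},{"x":0,"y":0,"z":-40,"yaw":0,"gripper":1},{"x":0,"y":0,"z":-45,"yaw":0,"gripper":1},{"x":0,"y":0,"z":-45,"yaw":0,"gripper":1},{"x":15,"y":-20,"z":-20,"yaw":0,"gripper":1},{"x":28,"y":-34,"z":0,"yaw":0,"gripper":1},{"x":29,"y":-35,"z":0,"yaw":0,"gripper":1},{"x":29,"y":-35,"z":0,"yaw":0,"gripper":1}]';python3 -m creep '[{"x":29,"y":-35,"z":0,"yaw":0,"gripper":1},{"x":29,"y":-35,"z":0,"yaw":0,"gripper":1},{"x":29,"y":-35,"z":0,"yaw":0,"gripper":1},{"x":29,"y":-35,"z":0,"yaw":0,"gripper":1},{"x":20,"y":-24,"z":0,"yaw":0,"gripper":1}]';python3 -c "
from h import *
go(618,82,140)"
```

```text
t: 16.2
position: [506.4, -202.3, 181.2]
tool_rot: [[0.955, 0.297, 0.001], [0.297, -0.955, 0.009], [0.004, -0.008, -1.0]]
wrist_force: [1.0, 0.4, -1.1]
grip_width: 0.661
t: 16.7
position: [590.0, 4.5, 189.8]
tool_rot: [[0.955, 0.297, 0.007], [0.297, -0.955, 0.008], [0.01, -0.005, -1.0]]
wrist_force: [0.3, -0.7, -1.1]
grip_width: 0.661
shift tool [ 49.3 -65.4  50.6] yaw  pos [590.    4.5 189.8] jaw -72.7 q6 1.25 t 16.7
```

```bash

python3 -m creep '[{"x":22,"y":-28,"z":15,"yaw":0,"gripper":1},{"x":15,"y":-20,"z":15,"yaw":0,"gripper":1},{"x":6,"y":-8,"z":8,"yaw":0,"gripper":1},{"x":0,"y":0,"z":0,"yaw":0,"gripper":1},{"x":0,"y":0,"z":0,"yaw":0,"gripper":1}]';python3 -c "
from h import *
s=eyes.snapshot('wrist'); cv2.imwrite('pics/st2.png',s['color']); np.savez('st2.npz',**s)
go(618,82,140)"
```

```text
t: 17.2
position: [616.6, 78.0, 156.5]
tool_rot: [[0.953, 0.303, 0.012], [0.303, -0.953, 0.008], [0.014, -0.004, -1.0]]
wrist_force: [0.3, -0.1, -1.6]
grip_width: 0.658
shift tool [ 2.4 -3.6 16.6] yaw  pos [616.6  77.7 156.6] jaw -72.4 q6 1.36 t 17.25
```

View pics/st2.png

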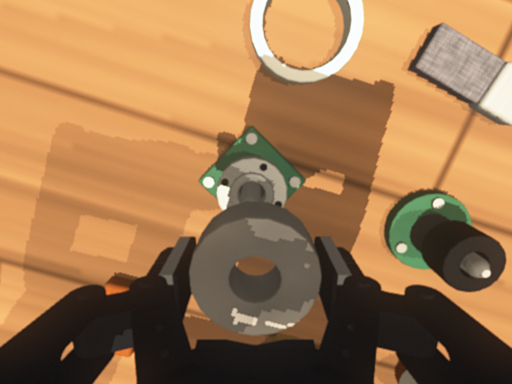

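The stone is held, with its top centre at about (255,277). The square base's left and right dots are at (209,182) and (295,182).

```bash
python3 -c "
from h import *
s=dict(np.load('st2.npz'))
p=plane(s,255.4,277,179.8);a=arm.sense();R=a['tool_rot'];q=plane(s,252,182,16);print(p,R.T@np.array([*(p-a['position'][:2]),0]),q)
d=np.array([617.8,82])-p;print('need',R.T@np.array([*d,0]))"
```

```text
[615.79727937  77.89106592] [-0.69567128 -0.39741969 -0.00839065] [617.24678837  82.04535046]
need [ 3.15201622 -3.30990194  0.05976741]
```

```bash

python3 -m creep '[{"x":2.5,"y":-3,"z":15,"yaw":0,"gripper":1},{"x":0,"y":0,"z":20,"yaw":0,"gripper":1},{"x":0,"y":0,"z":5,"yaw":0,"gripper":1},{"x":0,"y":0,"z":0,"yaw":0,"gripper":1}]';python3 -c "
from h import *
go(618.4,82,61)"
```

```text
t: 17.65
position: [619.0, 78.1, 116.1]
tool_rot: [[0.955, 0.298, 0.015], [0.298, -0.955, 0.008], [0.017, -0.003, -1.0]]
wrist_force: [0.1, -0.1, -2.0]
grip_width: 0.66
shift tool [-0.4 -3.7 55.1] yaw  pos [619.   78.1 116.1] jaw -72.7 q6 1.37 t 17.65
```

```bash

python3 -m creep '[{"x":-1,"y":-3.5,"z":2,"yaw":0,"gripper":1},{"x":0,"y":0,"z":0,"yaw":0,"gripper":1},{"x":0,"y":-0.5,"z":5,"yaw":0,"gripper":1}]';python3 -c "
from h import *
go(618.4,82,61)"
```

```text
t: 17.95
position: [617.8, 81.2, 110.3]
tool_rot: [[0.955, 0.297, 0.017], [0.296, -0.955, 0.008], [0.019, -0.003, -1.0]]
wrist_force: [0.1, 0.6, -0.9]
grip_width: 0.658
shift tool [-0.1 -0.4 49.3] yaw  pos [617.8  81.2 110.3] jaw -72.8 q6 1.37 t 17.95
```

```bash

python3 -m creep '[{"x":0,"y":-0.5,"z":10,"yaw":0,"gripper":1},{"x":0,"y":0,"z":12,"yaw":0,"gripper":1},{"x":0,"y":0,"z":12,"yaw":0,"gripper":1},{"x":0,"y":0,"z":5,"yaw":0,"gripper":1}]';python3 -m creep '[{"x":0,"y":0,"z":4,"yaw":0,"gripper":1},{"x":0,"y":0,"z":3,"yaw":0,"gripper":1}]';python3 -c "
from h import *
go(618.4,82,61)"
```

```text
t: 18.35
position: [618.6, 82.4, 68.7]
tool_rot: [[0.955, 0.297, 0.019], [0.297, -0.955, 0.009], [0.02, -0.003, -1.0]]
wrist_force: [-0.4, 0.6, -1.2]
grip_width: 0.66
t: 18.55
position: [618.5, 82.5, 60.5]
tool_rot: [[0.955, 0.297, 0.017], [0.297, -0.955, 0.009], [0.019, -0.003, -1.0]]
wrist_force: [-12.7, -2.3, 39.8]
grip_width: 0.659
shift tool [-0.2  0.4 -0.5] yaw  pos [618.5  82.5  60.5] jaw -72.7 q6 1.37 t 18.55
```

```bash

python3 -m creep '[{"x":0,"y":0,"z":0,"yaw":0,"gripper":-1},{"x":0,"y":0,"z":0,"yaw":0,"gripper":-1},{"x":0,"y":0,"z":0,"yaw":0,"gripper":-1},{"x":0,"y":0,"z":-20,"yaw":0,"gripper":-1},{"x":0,"y":0,"z":-45,"yaw":0,"gripper":-1},{"x":0,"y":0,"z":-45,"yaw":0,"gripper":-1},{"x":-20,"y":4,"z":-25,"yaw":0,"gripper":-1},{"x":-40,"y":8,"z":0,"yaw":0,"gripper":-1}]';python3 -m creep '[{"x":-40,"y":8,"z":0,"yaw":0,"gripper":-1},{"x":-40,"y":8,"z":0,"yaw":0,"gripper":-1},{"x":-30,"y":5,"z":0,"yaw":0,"gripper":-1},{"x":-10,"y":0,"z":0,"yaw":0,"gripper":-1},{"x":0,"y":0,"z":0,"yaw":0,"gripper":-1}]';python3 -c "
from h import *
go(435,-15,180)
p=look('nut',(435,-15),24,'w_nut')
go(*p,0)"
```

```text
t: 19.35
position: [565.9, 53.0, 199.4]
tool_rot: [[0.954, 0.299, 0.021], [0.299, -0.954, 0.009], [0.023, -0.002, -1.0]]
wrist_force: [1.0, -0.5, -0.3]
grip_width: 1.001
t: 19.85
position: [451.7, -5.6, 199.0]
tool_rot: [[0.954, 0.298, 0.027], [0.298, -0.955, 0.009], [0.028, -0.0, -1.0]]
wrist_force: [0.1, 0.1, -0.3]
grip_width: 1.002
shift tool [-19.2   4.   18.5] yaw  pos [451.7  -5.6 199. ] jaw -72.7 q6 1.21 t 19.85Traceback (most recent call last):
  File "<string>", line 4, in <module>
    p=look('nut',(435,-15),24,'w_nut')
  File "h.py", line 27, in look
    u0,v0=proj(s,[*near,z]); u,v,st=blob(mask(s["color"],kind),u0,v0)
                                    ~~~~^^^^^^^^^^^^^^^^^^^^^^^^^^^^^
  File "h.py", line 11, in blob
    i=min((k for k in range(1,n) if st[k,4]>15),key=lambda k:np.hypot(*(c[k]-[u,v])))
ValueError: min() iterable argument is empty
```

View pics/w_nut.png

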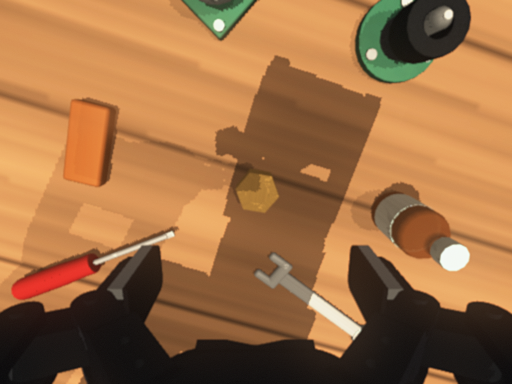

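The nut is at about (257,192) in shadow, and clear of its neighbours. Segment it locally for centre and flats.

```bash
python3 -c "
from h import *
s=dict(np.load('w_nut.npz'));im=s['color'];hsv=cv2.cvtColor(im,cv2.COLOR_BGR2HSV)
print(hsv[190,[225,231,250,258,268,285,290]].tolist())
H=hsv[...,0].astype(int);m=np.zeros(H.shape,bool);m[160:228,225:295]=((H>=18)&(H<=35))[160:228,225:295]
m=cv2.morphologyEx(m.astype(np.uint8),cv2.MORPH_OPEN,np.ones((3,3)))
cn=max(cv2.findContours(m,0,1)[0],key=cv2.contourArea);h=cv2.convexHull(cn);print(cv2.contourArea(h),cv2.boundingRect(h))
for e in (2,3,4):
    a=cv2.approxPolyDP(h,e,True)[:,0];print(a.tolist())
P=np.array([plane(s,*p,24) for p in a.astype(float)]);d=np.roll(P,-1,0)-P
print(P.round(1).tolist(),P.mean(0),np.hypot(*d.T).round(1),(np.degrees(np.arctan2(d[:,1],d[:,0]))%60).round(1))
(c,r)=cv2.minEnclosingCircle(h);print(c,r,plane(s,*c,24))"

```

```text
[[14, 152, 215], [13, 155, 128], [17, 171, 155], [17, 173, 165], [18, 172, 196], [13, 156, 118], [13, 155, 120]]
4.0 (267, 178, 3, 3)
[[269, 178], [267, 180]]
[[269, 178]]
[[269, 178]]
[[456.1, -19.1]] [456.09115387 -19.09687324] [0.] [0.]
(268.0, 179.0) 1.414313554763794 [454.77753371 -18.43472215]
```

```bash
python3 -c "
from h import *
s=dict(np.load('w_nut.npz'));im=s['color'];hsv=cv2.cvtColor(im,cv2.COLOR_BGR2HSV)
H=hsv[...,0].astype(int);S=hsv[...,1];m=np.zeros(H.shape,bool);m[160:228,225:295]=((H>=15)&(H<=22)&(S>160))[160:228,225:295]
m=cv2.morphologyEx(m.astype(np.uint8),cv2.MORPH_OPEN,np.ones((3,3)))
cn=max(cv2.findContours(m,0,1)[0],key=cv2.contourArea);h=cv2.convexHull(cn);print(cv2.contourArea(h),cv2.boundingRect(h))
for e in (2,3,4):
    a=cv2.approxPolyDP(h,e,True)[:,0];print(a.tolist())
P=np.array([plane(s,*p,24) for p in a.astype(float)]);d=np.roll(P,-1,0)-P
print(P.round(1).tolist(),P.mean(0),np.hypot(*d.T).round(1),(np.degrees(np.arctan2(d[:,1],d[:,0]))%60).round(1))
(c,r)=cv2.minEnclosingCircle(h);print(c,r,plane(s,*c,24));go(*plane(s,*c,24),0)"

```

```text
1394.5 (236, 169, 43, 44)
[[249, 169], [269, 172], [274, 181], [278, 197], [265, 212], [244, 209], [238, 198], [236, 184]]
[[249, 169], [269, 172], [278, 197], [265, 212], [244, 209], [238, 198], [236, 184]]
[[249, 169], [269, 172], [278, 197], [265, 212], [244, 209], [236, 184]]
[[459.0, 3.4], [462.1, -17.2], [439.5, -34.4], [419.7, -26.4], [416.2, -4.1], [439.8, 11.7]] [439.38588488 -11.17019279] [20.8 28.4 21.4 22.6 28.4 20.8] [38.7 37.4 38.1 38.8 33.9 36.6]
(257.0, 190.5) 22.94023895263672 [439.67065204 -11.24026278]
shift tool [-19.7   1.7 198.6] yaw  pos [452.6  -5.4 199.1] jaw -72.7 q6 1.22 t 19.9
```

```bash

python3 -m creep '[{"x":-15,"y":1,"z":30,"yaw":-7,"gripper":-1},{"x":0,"y":0,"z":30,"yaw":-7,"gripper":-1},{"x":0,"y":0,"z":30,"yaw":-6,"gripper":-1},{"x":0,"y":0,"z":35,"yaw":0,"gripper":-1},{"x":0,"y":0,"z":20,"yaw":0,"gripper":-0.4},{"x":0,"y":0,"z":5,"yaw":0,"gripper":-0.4},{"x":0,"y":0,"z":0,"yaw":0,"gripper":-0.4}]';python3 -c "
from h import *
go(439.5,-11.5,0,-52.5)"
```

```text
t: 20.6
position: [459.5, -6.8, 45.3]
tool_rot: [[0.783, 0.621, 0.045], [0.621, -0.784, 0.008], [0.04, 0.021, -0.999]]
wrist_force: [0.1, 0.5, 0.6]
grip_width: 0.705
shift tool [-20.4  -9.7  44.3] yaw 0.8780507018510946 pos [459.5  -6.8  45.3] jaw -51.6 q6 0.83 t 20.6
```

```bash

python3 -m creep '[{"x":-15,"y":-7,"z":2,"yaw":0,"gripper":-0.4},{"x":-5,"y":-3,"z":2,"yaw":0,"gripper":-0.4},{"x":0,"y":0,"z":0,"yaw":0,"gripper":-0.4},{"x":0,"y":0,"z":0,"yaw":0,"gripper":-0.4}]';python3 -c "
from h import *
go(439.5,-11.5,0,-52.5);print(arm.sense()['tool_rot'][:,2])"
```

```text
t: 21.0
position: [442.8, -10.8, 42.9]
tool_rot: [[0.782, 0.621, 0.052], [0.622, -0.783, 0.008], [0.046, 0.026, -0.999]]
wrist_force: [0.4, 0.1, -0.1]
grip_width: 0.7
shift tool [-5.  -2.7 42.7] yaw 0.9072395826807451 pos [442.8 -10.8  42.9] jaw -51.6 q6 0.82 t 21.0
[ 0.05228074  0.00819302 -0.99859882]
```

```bash

python3 -m creep '[{"x":-4,"y":-2.5,"z":13,"yaw":0,"gripper":-0.4},{"x":0,"y":0,"z":13,"yaw":0,"gripper":-0.4},{"x":0,"y":0,"z":7,"yaw":0,"gripper":-0.4},{"x":0,"y":0,"z":2,"yaw":0,"gripper":-0.4}]';python3 -c "
from h import *
go(439.5,-11.5,1,-52.5)"
```

```text
t: 21.4
position: [445.6, -11.0, 9.7]
tool_rot: [[0.782, 0.621, 0.062], [0.622, -0.783, 0.008], [0.053, 0.032, -0.998]]
wrist_force: [0.3, -0.3, -0.1]
grip_width: 0.702
shift tool [-5.6 -3.7  8.3] yaw 0.8967825432702909 pos [445.6 -11.    9.7] jaw -51.6 q6 0.81 t 21.4
```

```bash

python3 -m creep '[{"x":-5,"y":-3,"z":8,"yaw":0,"gripper":-0.4},{"x":-1,"y":0,"z":1,"yaw":0,"gripper":-0.4},{"x":0,"y":0,"z":0,"yaw":0,"gripper":1},{"x":0,"y":0,"z":0,"yaw":0,"gripper":1},{"x":0,"y":0,"z":0,"yaw":0,"gripper":1},{"x":0,"y":0,"z":0,"yaw":0,"gripper":1},{"x":0,"y":0,"z":0,"yaw":0,"gripper":1}]';python3 -c "
from h import *
go(439.5,-11.5,1,-52.5)"
```

```text
t: 22.1
position: [440.2, -12.5, 1.2]
tool_rot: [[0.782, 0.621, 0.064], [0.621, -0.783, 0.008], [0.055, 0.034, -0.998]]
wrist_force: [-0.3, 0.2, -1.0]
grip_width: 0.456
shift tool [ 0.1 -1.2  0.2] yaw 0.8843631490645691 pos [440.2 -12.5   1.2] jaw -51.6 q6 0.8 t 22.1
```

```bash

python3 -m creep '[{"x":0,"y":0,"z":-15,"yaw":0,"gripper":1},{"x":0,"y":0,"z":-45,"yaw":0,"gripper":1},{"x":0,"y":0,"z":-45,"yaw":0,"gripper":1},{"x":5,"y":0,"z":-40,"yaw":0,"gripper":1},{"x":35,"y":6,"z":-15,"yaw":0,"gripper":1},{"x":44,"y":8,"z":0,"yaw":0,"gripper":1},{"x":44,"y":8,"z":0,"yaw":0,"gripper":1},{"x":36,"y":6,"z":0,"yaw":0,"gripper":1}]';python3 -c "
from h import *
go(618,82,140)"
```

```text
t: 22.9
position: [574.2, 67.1, 176.6]
tool_rot: [[0.784, 0.618, 0.058], [0.618, -0.786, 0.008], [0.051, 0.03, -0.998]]
wrist_force: [0.4, -1.2, -2.0]
grip_width: 0.455
shift tool [41.7 14.2 39.2] yaw  pos [574.2  67.1 176.6] jaw -51.8 q6 1.0 t 22.9
```

```bash

python3 -m creep '[{"x":20,"y":7,"z":10,"yaw":0,"gripper":1},{"x":8,"y":5,"z":8,"yaw":0,"gripper":1},{"x":3,"y":1,"z":5,"yaw":0,"gripper":1},{"x":0,"y":0,"z":0,"yaw":0,"gripper":1},{"x":0,"y":0,"z":0,"yaw":0,"gripper":1}]';python3 -c "
from h import *
s=eyes.snapshot('wrist'); cv2.imwrite('pics/nut2.png',s['color']); np.savez('nut2.npz',**s)
go(618,82,140)"
```

```text
t: 23.4
position: [610.5, 78.1, 153.9]
tool_rot: [[0.783, 0.619, 0.058], [0.62, -0.785, 0.008], [0.051, 0.03, -0.998]]
wrist_force: [-0.8, -0.5, 0.1]
grip_width: 0.457
shift tool [ 7.8  1.3 14.4] yaw  pos [610.3  78.  154. ] jaw -51.7 q6 1.01 t 23.45
```

View pics/nut2.png

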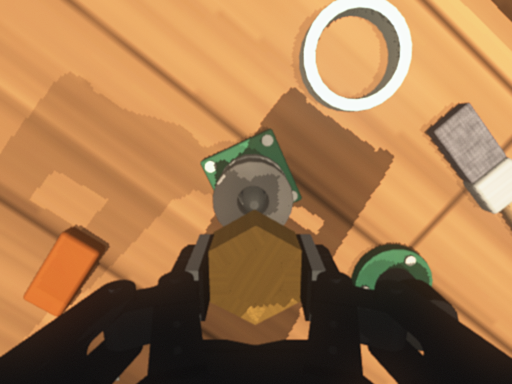

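The nut is held by its flats, with its top face centred at about (255,273). The stone sits on the flange and the pin tip is at about (256,200).

```bash
python3 -c "
from h import *
s=dict(np.load('nut2.npz'))
a=arm.sense();R=a['tool_rot'];p=plane(s,255.4,273,176.5)
p=p-R[:2,2]*0
loc=R.T@(np.array([*p,176.5])-a['position']);print(p,loc,'stone',plane(s,253,195,84),'tip',plane(s,256,201,98))
b=R@(np.array([loc[0],loc[1],-a['position'][2]*0+ (0.0)]))+a['position'];print('nut axis at tcp level',b)"
```

```text
[610.11794726  78.55378435] [  1.32348179   0.16632248 -22.51447712] stone [620.18163314  84.93788784] tip [620.66210463  83.21601856]
nut axis at tcp level [611.42410515  78.73488699 154.02417225]
```

```bash

python3 -m creep '[{"x":6,"y":2,"z":12,"yaw":0,"gripper":1},{"x":1,"y":0,"z":20,"yaw":0,"gripper":1},{"x":0,"y":0,"z":8,"yaw":0,"gripper":1},{"x":0,"y":0,"z":0,"yaw":0,"gripper":1}]';python3 -c "
from h import *
go(618,82,85)"
```

```text
t: 23.85
position: [619.1, 80.2, 113.3]
tool_rot: [[0.784, 0.618, 0.059], [0.619, -0.786, 0.008], [0.051, 0.03, -0.998]]
wrist_force: [0.1, -0.3, -0.4]
grip_width: 0.457
shift tool [-1.2 -2.9 28.2] yaw  pos [619.1  80.2 113.3] jaw -51.8 q6 1.01 t 23.85
```

```bash

python3 -m creep '[{"x":-0.5,"y":-2.5,"z":6,"yaw":0,"gripper":1},{"x":-1,"y":0,"z":6,"yaw":0,"gripper":1},{"x":0,"y":0,"z":5,"yaw":0,"gripper":1}]';python3 -m creep '[{"x":0,"y":0,"z":3,"yaw":0,"gripper":1}]';python3 -c "
from h import *
go(618,82,85)"
```

```text
t: 24.15
position: [617.9, 81.5, 96.4]
tool_rot: [[0.784, 0.618, 0.061], [0.618, -0.786, 0.008], [0.053, 0.031, -0.998]]
wrist_force: [-0.4, 0.3, -1.1]
grip_width: 0.458
t: 24.25
position: [618.0, 81.5, 93.0]
tool_rot: [[0.784, 0.618, 0.061], [0.618, -0.786, 0.008], [0.053, 0.031, -0.998]]
wrist_force: [-0.6, 0.8, -0.5]
grip_width: 0.457
shift tool [-0.1 -0.6  8. ] yaw  pos [618.   81.5  93. ] jaw -51.8 q6 1.01 t 24.25
```

```bash

python3 -m creep '[{"x":0,"y":-0.5,"z":4,"yaw":0,"gripper":1},{"x":0,"y":0,"z":2.5,"yaw":0,"gripper":1}]';python3 -m creep '[{"x":0,"y":0,"z":2,"yaw":0,"gripper":1}]';python3 -c "
from h import *
go(618,82,85)"
```

```text
t: 24.45
position: [618.3, 82.0, 86.1]
tool_rot: [[0.784, 0.618, 0.061], [0.618, -0.786, 0.008], [0.053, 0.031, -0.998]]
wrist_force: [-0.3, 0.1, -0.4]
grip_width: 0.457
t: 24.55
position: [618.6, 82.2, 84.4]
tool_rot: [[0.784, 0.618, 0.062], [0.618, -0.786, 0.009], [0.054, 0.031, -0.998]]
wrist_force: [-8.2, 0.9, 26.2]
grip_width: 0.454
shift tool [-0.5 -0.2 -0.6] yaw  pos [618.6  82.2  84.4] jaw -51.8 q6 1.01 t 24.55
```

```bash

python3 -m creep '[{"x":0,"y":0,"z":0,"yaw":0,"gripper":-1},{"x":0,"y":0,"z":0,"yaw":0,"gripper":-1},{"x":0,"y":0,"z":0,"yaw":0,"gripper":-1},{"x":0,"y":0,"z":0,"yaw":0,"gripper":-1},{"x":1,"y":0,"z":-20,"yaw":0,"gripper":-1},{"x":2,"y":1,"z":-40,"yaw":0,"gripper":-1},{"x":2,"y":1,"z":-40,"yaw":0,"gripper":-1},{"x":0,"y":-20,"z":-20,"yaw":0,"gripper":-1}]';python3 -m creep '[{"x":0,"y":-40,"z":0,"yaw":0,"gripper":-1},{"x":0,"y":-45,"z":0,"yaw":0,"gripper":-1},{"x":0,"y":-45,"z":0,"yaw":0,"gripper":-1},{"x":0,"y":-45,"z":0,"yaw":0,"gripper":-1},{"x":0,"y":-45,"z":0,"yaw":0,"gripper":-1},{"x":0,"y":-30,"z":0,"yaw":0,"gripper":-1},{"x":0,"y":0,"z":0,"yaw":0,"gripper":-1}]';python3 -c "
from h import *
go(423,327,180)"
```

```text
t: 25.35
position: [603.3, 97.2, 204.3]
tool_rot: [[0.785, 0.616, 0.056], [0.617, -0.787, 0.007], [0.049, 0.029, -0.998]]
wrist_force: [-0.0, 0.5, 0.8]
grip_width: 0.999
t: 26.05
position: [446.9, 301.5, 202.7]
tool_rot: [[0.787, 0.614, 0.069], [0.614, -0.789, 0.012], [0.062, 0.033, -0.998]]
wrist_force: [0.7, -0.1, -0.3]
grip_width: 1.0
shift tool [ -4.5 -35.5  21.3] yaw  pos [446.9 301.5 202.7] jaw -52.1 q6 1.52 t 26.05
```

```bash

python3 -m creep '[{"x":-2,"y":-20,"z":5,"yaw":0,"gripper":-1},{"x":-2,"y":-10,"z":5,"yaw":0,"gripper":-1},{"x":0,"y":0,"z":0,"yaw":0,"gripper":-1}]';python3 -c "
from h import *
p=look('gray',(423,327),22,'w_knob');go(*p,0)
p=look('gray',(423,327),22,'k_scene','scene')
p=look('nut',(618,82),96,'k_side','side')
"
```

```text
t: 26.35
position: [425.7, 323.7, 191.6]
tool_rot: [[0.785, 0.615, 0.071], [0.616, -0.788, 0.012], [0.063, 0.034, -0.997]]
wrist_force: [-0.5, 0.4, -0.3]
grip_width: 0.997
w_knob px 243 183 expected 245 185 box [ 223  162   42   43 1323] xy [423.8 329.8]
shift tool [-10.3 -13.  191.3] yaw  pos [426.2 323.5 191.9] jaw -52.0 q6 1.58 t 26.4
k_scene px 294 125 expected 295 122 box [288 119  13  13 127] xy [428.8 317.5]
k_side px 235 209 expected 235 212 box [226 202  19  15 113] xy [622.5  73.4]
```

View pics/w_knob.png

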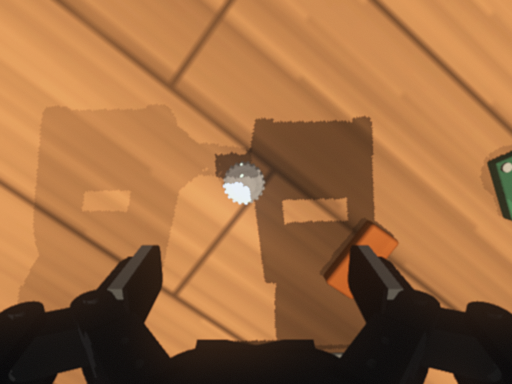

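Knob at (244,184), with the orange block far enough away. Descend.

```bash

python3 -m creep '[{"x":-4,"y":-6,"z":35,"yaw":0,"gripper":-1},{"x":-3,"y":-4,"z":40,"yaw":0,"gripper":-1},{"x":-3,"y":-2,"z":40,"yaw":0,"gripper":-1},{"x":-2,"y":0,"z":25,"yaw":0,"gripper":-0.35},{"x":0,"y":0,"z":8,"yaw":0,"gripper":-0.35},{"x":0,"y":0,"z":0,"yaw":0,"gripper":-0.35}]';python3 -c "
from h import *
go(424,329,0)"
```

```text
t: 27.1
position: [429.2, 326.5, 42.5]
tool_rot: [[0.789, 0.608, 0.081], [0.609, -0.793, 0.018], [0.075, 0.035, -0.997]]
wrist_force: [1.0, -0.2, 0.5]
grip_width: 0.675
shift tool [-5.7 -6.6 42. ] yaw  pos [429.2 326.5  42.5] jaw -52.5 q6 1.62 t 27.1
```

```bash

python3 -m creep '[{"x":-5,"y":-6,"z":14,"yaw":0,"gripper":-0.35},{"x":-1,"y":0,"z":14,"yaw":0,"gripper":-0.35},{"x":-1,"y":0,"z":6,"yaw":0,"gripper":-0.35},{"x":0,"y":0,"z":0,"yaw":0,"gripper":-0.35}]';python3 -c "
from h import *
go(424,329,1)"
```

```text
t: 27.5
position: [427.1, 329.0, 10.8]
tool_rot: [[0.79, 0.607, 0.087], [0.608, -0.794, 0.022], [0.082, 0.035, -0.996]]
wrist_force: [-0.6, 0.0, 0.4]
grip_width: 0.675
shift tool [-3.2 -2.3  9.5] yaw  pos [427.1 329.   10.8] jaw -52.6 q6 1.64 t 27.5
```

```bash

python3 -m creep '[{"x":-3,"y":-2,"z":8,"yaw":0,"gripper":-0.35},{"x":0,"y":0,"z":0,"yaw":0,"gripper":1},{"x":0,"y":0,"z":0,"yaw":0,"gripper":1},{"x":0,"y":0,"z":0,"yaw":0,"gripper":1},{"x":0,"y":0,"z":0,"yaw":0,"gripper":1},{"x":0,"y":0,"z":0,"yaw":0,"gripper":1}]';python3 -c "
from h import *
go(424,329,1)"
```

```text
t: 28.1
position: [425.9, 330.0, 4.8]
tool_rot: [[0.79, 0.607, 0.09], [0.607, -0.794, 0.025], [0.087, 0.036, -0.996]]
wrist_force: [-0.4, -0.1, -1.0]
grip_width: 0.439
shift tool [-2.4 -0.5  3.6] yaw  pos [425.9 330.    4.8] jaw -52.6 q6 1.65 t 28.1
```

```bash

python3 -m creep '[{"x":0,"y":0,"z":-10,"yaw":0,"gripper":1},{"x":0,"y":0,"z":-10,"yaw":0,"gripper":1},{"x":0,"y":0,"z":-5,"yaw":0,"gripper":1},{"x":0,"y":0,"z":0,"yaw":0,"gripper":1}]';python3 -c "
from h import *
s=eyes.snapshot('wrist'); cv2.imwrite('pics/kn2.png',s['color']); np.savez('kn2.npz',**s)"
```

```text
t: 28.5
position: [423.4, 329.4, 32.1]
tool_rot: [[0.79, 0.607, 0.091], [0.607, -0.794, 0.025], [0.087, 0.036, -0.996]]
wrist_force: [0.9, -0.3, -1.1]
grip_width: 0.445
```

View pics/kn2.png

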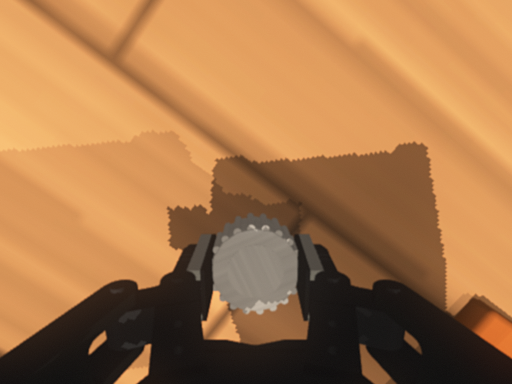

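The knob is held squarely, with its top centre at about (257,272). Lift and carry it to the round spindle.

```bash
python3 -c "
from h import *
s=dict(np.load('kn2.npz'));a=arm.sense();R=a['tool_rot'];p=plane(s,257,272,49.3);print(R.T@(np.array([*p,49.3])-a['position']))"
python3 -m creep '[{"x":0,"y":0,"z":-35,"yaw":0,"gripper":1},{"x":0,"y":0,"z":-45,"yaw":0,"gripper":1},{"x":0,"y":0,"z":-45,"yaw":0,"gripper":1},{"x":-3,"y":20,"z":-20,"yaw":0,"gripper":1},{"x":-9,"y":38,"z":0,"yaw":0,"gripper":1},{"x":-10,"y":44,"z":0,"yaw":0,"gripper":1},{"x":-10,"y":44,"z":0,"yaw":0,"gripper":1},{"x":-10,"y":44,"z":0,"yaw":0,"gripper":1}]';python3 -m creep '[{"x":-10,"y":44,"z":0,"yaw":0,"gripper":1},{"x":-10,"y":44,"z":0,"yaw":0,"gripper":1},{"x":-10,"y":44,"z":0,"yaw":0,"gripper":1},{"x":-10,"y":44,"z":0,"yaw":0,"gripper":1},{"x":-8,"y":35,"z":0,"yaw":0,"gripper":1},{"x":0,"y":0,"z":0,"yaw":0,"gripper":1}]';python3 -c "
from h import *
go(623,-100,140)"
```

```text
[ -1.32240118   0.83003138 -17.56992068]
t: 29.35
position: [493.3, 148.4, 185.4]
tool_rot: [[0.783, 0.615, 0.092], [0.615, -0.788, 0.025], [0.088, 0.037, -0.995]]
wrist_force: [1.0, 0.5, -1.1]
grip_width: 0.442
t: 29.95
position: [589.2, -61.2, 189.0]
tool_rot: [[0.786, 0.611, 0.094], [0.612, -0.791, 0.024], [0.089, 0.039, -0.995]]
wrist_force: [0.4, 0.4, -0.7]
grip_width: 0.443
shift tool [-1.5 49.5 51. ] yaw  pos [589.2 -61.2 189. ] jaw -52.3 q6 0.74 t 29.95
```

```bash

python3 -m creep '[{"x":0,"y":25,"z":15,"yaw":0,"gripper":1},{"x":0,"y":15,"z":15,"yaw":0,"gripper":1},{"x":0,"y":5,"z":10,"yaw":0,"gripper":1},{"x":0,"y":0,"z":0,"yaw":0,"gripper":1}]';python3 -c "
from h import *
s=eyes.snapshot('wrist'); cv2.imwrite('pics/kn3.png',s['color']); np.savez('kn3.npz',**s)
go(623.3,-98.5,81)"
```

```text
t: 30.35
position: [619.5, -96.3, 148.6]
tool_rot: [[0.788, 0.609, 0.092], [0.61, -0.792, 0.025], [0.088, 0.036, -0.995]]
wrist_force: [-0.7, 0.2, -1.5]
grip_width: 0.438
shift tool [-4.5  1.8 68.2] yaw  pos [619.5 -96.  149.2] jaw -52.4 q6 0.68 t 30.4
```

View pics/kn3.png

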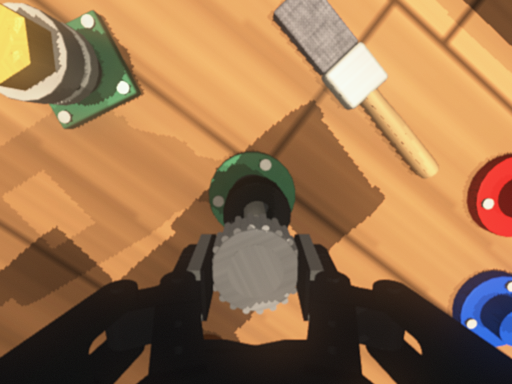

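The knob is above the round spindle, with its top at about (255,269) and the pin tip at about (257,206). The stone stack looks seated at top left.

```bash
python3 -c "
from h import *
s=dict(np.load('kn3.npz'));a=arm.sense();R=a['tool_rot'];p=plane(s,255,269,165.5);print(R.T@(np.array([*p,165.5])-a['position']),p,plane(s,257,207,92))"
python3 -m creep '[{"x":0,"y":1,"z":18,"yaw":0,"gripper":1},{"x":-1,"y":0.5,"z":15,"yaw":0,"gripper":1},{"x":-1,"y":0,"z":5,"yaw":0,"gripper":1},{"x":0,"y":0,"z":0,"yaw":0,"gripper":1}]';python3 -c "
from h import *
go(623.3,-98.5,81)"
```

```text
[ -0.3145353    0.22164822 -16.37778584] [617.8502021  -96.77093232] [628.63051571 -93.59297851]
t: 30.8
position: [621.5, -94.2, 111.8]
tool_rot: [[0.786, 0.612, 0.093], [0.612, -0.79, 0.026], [0.089, 0.037, -0.995]]
wrist_force: [0.2, -0.8, -1.0]
grip_width: 0.444
shift tool [-3.9  3.3 30.7] yaw  pos [621.5 -94.2 111.8] jaw -52.3 q6 0.68 t 30.8
```

```bash

python3 -m creep '[{"x":-2,"y":3,"z":3,"yaw":0,"gripper":1},{"x":-0.5,"y":0,"z":3,"yaw":0,"gripper":1},{"x":0,"y":0,"z":2,"yaw":0,"gripper":1}]';python3 -c "
from h import *
go(623.3,-98.5,81)"
```

```text
t: 31.1
position: [622.8, -98.0, 104.9]
tool_rot: [[0.785, 0.612, 0.095], [0.613, -0.79, 0.025], [0.09, 0.038, -0.995]]
wrist_force: [-0.1, 0.2, -1.0]
grip_width: 0.441
shift tool [-2.1 -0.2 23.8] yaw  pos [622.8 -98.  104.9] jaw -52.2 q6 0.67 t 31.1
```

```bash

python3 -m creep '[{"x":-0.5,"y":0,"z":5,"yaw":0,"gripper":1},{"x":-0.5,"y":0,"z":4,"yaw":0,"gripper":1},{"x":-0.4,"y":0,"z":4,"yaw":0,"gripper":1}]';python3 -m creep '[{"x":-0.5,"y":0,"z":3,"yaw":0,"gripper":1}]';python3 -c "
from h import *
go(623.3,-98.5,81)"
```

```text
t: 31.4
position: [623.6, -98.8, 91.7]
tool_rot: [[0.785, 0.612, 0.097], [0.613, -0.79, 0.025], [0.091, 0.04, -0.995]]
wrist_force: [0.6, 0.8, -0.4]
grip_width: 0.441
t: 31.5
position: [623.4, -99.1, 88.2]
tool_rot: [[0.785, 0.612, 0.096], [0.613, -0.79, 0.025], [0.091, 0.039, -0.995]]
wrist_force: [0.2, -0.7, -1.5]
grip_width: 0.442
shift tool [-0.4 -0.8  7.2] yaw  pos [623.4 -99.1  88.2] jaw -52.2 q6 0.66 t 31.5
```

```bash

python3 -m creep '[{"x":-0.3,"y":0,"z":3.5,"yaw":0,"gripper":1},{"x":-0.2,"y":0,"z":2.5,"yaw":0,"gripper":1}]';python3 -m creep '[{"x":0,"y":0,"z":1.5,"yaw":0,"gripper":1}]';python3 -c "
from h import *
go(623.3,-98.5,81)"
```

```text
t: 31.7
position: [623.4, -99.2, 81.3]
tool_rot: [[0.785, 0.612, 0.096], [0.613, -0.79, 0.025], [0.091, 0.039, -0.995]]
wrist_force: [-0.2, 0.3, -0.2]
grip_width: 0.442
t: 31.8
position: [623.6, -99.2, 79.9]
tool_rot: [[0.785, 0.612, 0.096], [0.612, -0.79, 0.025], [0.091, 0.039, -0.995]]
wrist_force: [-6.9, 1.3, 19.3]
grip_width: 0.437
shift tool [ 0.3 -0.6 -1.1] yaw  pos [623.6 -99.2  79.9] jaw -52.2 q6 0.66 t 31.8
```

Seated contact (19 N). Release, lift straight up, then back off toward the base and check all stacks in two views.

```bash

python3 -m creep '[{"x":0,"y":0,"z":0,"yaw":0,"gripper":-1},{"x":0,"y":0,"z":0,"yaw":0,"gripper":-1},{"x":0,"y":0,"z":0,"yaw":0,"gripper":-1},{"x":0,"y":0,"z":0,"yaw":0,"gripper":-1},{"x":1,"y":1,"z":-20,"yaw":0,"gripper":-1},{"x":3,"y":2,"z":-40,"yaw":0,"gripper":-1},{"x":3,"y":2,"z":-45,"yaw":0,"gripper":-1},{"x":3,"y":2,"z":-45,"yaw":0,"gripper":-1}]';python3 -m creep '[{"x":-20,"y":-15,"z":-20,"yaw":0,"gripper":-1},{"x":-40,"y":-30,"z":0,"yaw":0,"gripper":-1},{"x":-40,"y":-25,"z":0,"yaw":0,"gripper":-1},{"x":0,"y":0,"z":0,"yaw":0,"gripper":-1},{"x":0,"y":0,"z":0,"yaw":0,"gripper":-1}]';python3 -c "
from h import *
S={n:eyes.snapshot(n) for n in('scene','side','wrist')}
for n,s in S.items(): np.savez('end_'+n+'.npz',**s)
tile=[]
for n in('scene','side'):
    s=S[n]
    for b,hs in (((617.8,82),(40,60,84,108)),((623,-99.8),(40,76,98))):
        print(n,[proj(s,[*b,h]).round(1).tolist() for h in hs])
        u,v=proj(s,[*b,70]).astype(int);c=s['color'][v-25:v+25,u-25:u+25];tile.append(cv2.resize(c,(300,300),interpolation=cv2.INTER_CUBIC))
b=cv2.resize(S['wrist']['color'],(400,300))
cv2.imwrite('pics/end.png',np.vstack([np.hstack(tile[:2]),np.hstack(tile[2:])]))
cv2.imwrite('pics/endw.png',b)
print(arm.sense()['wrist_force'])"
```

```text
t: 32.6
position: [617.3, -101.5, 227.3]
tool_rot: [[0.786, 0.612, 0.081], [0.612, -0.79, 0.028], [0.081, 0.028, -0.996]]
wrist_force: [1.0, -0.1, 0.0]
grip_width: 1.002
t: 33.1
position: [495.0, -109.0, 245.9]
tool_rot: [[0.784, 0.612, 0.099], [0.613, -0.79, 0.024], [0.093, 0.042, -0.995]]
wrist_force: [1.4, -0.2, 0.2]
grip_width: 0.999
scene [[283.3, 194.6], [283.7, 190.6], [284.3, 185.7], [284.9, 180.5]]
scene [[236.6, 232.2], [236.2, 225.4], [236.0, 221.1]]
side [[236.1, 226.7], [235.8, 221.7], [235.5, 215.5], [235.1, 209.2]]
side [[265.7, 176.9], [265.9, 167.6], [266.1, 161.6]]
[-0.8207161   0.51159161 -0.33137626]
```

View pics/end.png

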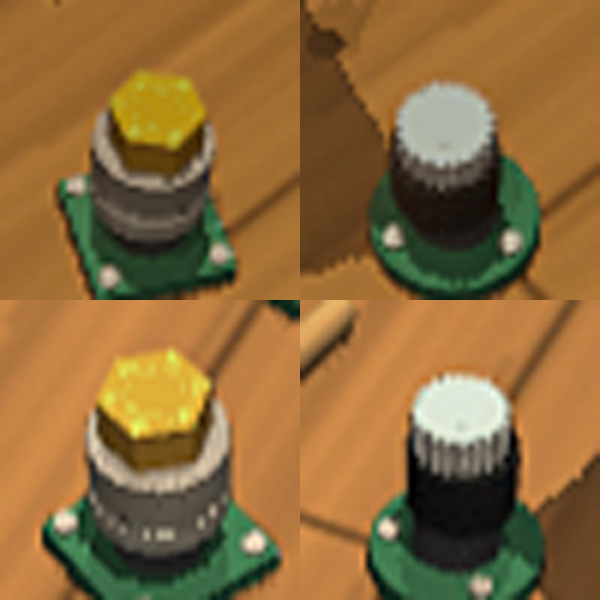

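All five parts look stacked flush and upright. Quick bottle check, then hand in.

```bash
python3 -c "
from h import *
from rig import order
for f in('side0.npz','end_side.npz'):
    s=dict(np.load(f));m=mask(s['color'],'amber');m[:, :315]=0;m[:,350:]=0;u,v,st=blob(m,333,178);print(f,u,v,st)
print(order.hand_in())"
```

```text
side0.npz 333.51205673758864 173.1 [325 165  18  17 246]
end_side.npz 333.6900826446281 173.38774104683193 [325 165  18  18 250]
the job is handed in; nothing more can be done
None
```

The job is handed in: flange, stone and hex nut are on the square-based spindle, and roller and knurled cap are on the round-based one. I used about 33 s of the 109 s.

- **Seating:** each part was lowered until the wrist felt the seat (19–53 N, one reading each) and let go only then. The tool height at that moment was within about 2 mm of what I expected.
- **Final views:** in the scene and side pictures both stacks look flush and upright. I checked this by eye and did not measure the final part positions.
- **Bottle:** it did not move; its side-view pixel position shifted by less than 0.4 px.
- **Checks that disagreed:**
  - The tool tilted by up to about 0.1 rad during the last two parts (nut and cap). Both still look flat after release.
  - One pin-tip reading for the round spindle was off by about 8 mm because the held cap hid the tip, so I used the earlier readings instead.
  - The cap's grip opening was about 4 mm narrower than expected, but a picture showed it held squarely.

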